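# Zero a coating gauge and read the large sample nail

## Task

Take the coating-gauge probe out of its dock and, holding it upright, touch its tip to the middle of the bare steel disc on the dock's foot to zero the gauge, then touch it to the middle of the large sample nail on the turntable, never touching any of the small nails with the probe. Hold each touch for about half a second. Finally put the probe back in its dock, standing upright with its collar resting on the dock, and let go.

Things in the scene. Friction and masses are not known exactly. Their poses are not given: they have to be found in the camera images.
- probe: Gauge probe standing upright in the dock's bore, about 90 g, rigid. Origin at the tip, z up along it. Steel shaft: tip 6 mm across, widening to 13 mm diameter at 14 mm, up to 50 mm; black collar disc 50 mm diameter from 50 to 56 mm; black round handle 24 mm diameter from 56 to 136 mm above the tip (grip there from above, any yaw).
- dock: White dock, fixed. Origin on the bore axis at the underside, z up. Block 62 x 62 mm, 60 high; bore 30 mm diameter, floor 4 mm above the underside; the probe hangs in it by its collar on the block's top, tip 10 mm above the underside. A 12 mm high foot on its +x side (56 wide, to x = 90 mm) carries the bare steel disc: 36 mm diameter, centre x = 64, y = 0, top 16 mm above the underside.
- large_nail (a point): Middle of the top face of the large sample nail: a flat white nail-shaped tile, 44 x 30 mm, 5 mm thick, outer end round, on a short post near the rim of the small grey turntable. Its top is 14 mm above the turntable's surface. x runs along the tile, outward from the turntable's centre; z up.
- disc: Grey plastic turntable disc, 150 mm diameter, 8 mm thick, turns on a fixed foot, stiff: it stays where it is. Origin on its axis at the disc's underside, z up. It carries the large nail, centred 46 mm out along its +x, and three small nails (same white tiles but 24 x 14 mm, same height) centred 54 mm out along +y, -x and -y, which the probe must not touch.
Mind the look-alikes: they are no part of the job. What is shaped like the probe but green or turquoise is not meant.

How it is judged (in metres and radians):
On the way, in this order (a step that is already met when the one before it is completed fails the run):
1. the held, upright probe touches the bare steel disc on the dock with its tip (contact force between the fingers and probe above 1 N and angle between probe's own z axis and vertical below 0.35 rad and contact force between probe and dock above 0.3 N and x of probe in the frame of dock between 0.048 and 0.08 m and y of probe in the frame of dock between -0.016 and 0.016 m and z of probe in the frame of dock between 0.012 and 0.02 m), for 0.2 s.
2. the held, upright probe touches the large sample nail near its middle with its tip (contact force between the fingers and probe above 1 N and angle between probe's own z axis and vertical below 0.35 rad and contact force between probe and disc above 0.3 N and horizontal distance between probe and large_nail below 0.016 m and z of probe in the frame of large_nail above -0.004 m), for 0.2 s.
At the end, for the whole second after the job is handed in: The probe stands released and at rest in the dock: tip within 12 mm of the bore axis and 6 to 14 mm above the dock underside, within 0.1 rad of upright. Touches: probe held, within 20 degrees of upright, tip within 16 mm of the middle, over 0.3 N for 0.2 s (horizontal distance between probe and dock below 0.012 m and z of probe in the frame of dock between 0.006 and 0.014 m and angle between probe's own z axis and vertical below 0.1 rad and linear speed of probe below 0.02 m/s and contact force between the fingers and probe below 0.5 N); the robot touches nothing.
It fails at once if the probe touches a small sample nail (contact force between probe and disc above 0.3 N and x of probe in the frame of disc below 0.015 m and z of probe in the frame of disc above 0.017 m).
It also fails if it takes over 61 s, if anything falls off the work surface, if the arm or the gripper's body presses on something with over 40 N, if the wrist force passes 120 N, or if a joint passes its speed limit or range.

## Robot

A 6-joint arm with a two-finger parallel gripper is mounted at the origin on the work surface. World frame = base frame: x ahead of the robot, y to its left, z up, the work surface at z = 0. Lengths are in m, angles in degrees, forces in N, time in s.
With the tool pointing down it reaches from about 0.4 to 0.825 m from the base axis. Payload 7 kg.
Tool frame: the origin (TCP) lies midway between the tips of the shut fingers; the grasp point (between the pads) lies 19 mm behind it; z points along the fingers, y is the line along which they close (so a half turn about z gives the same grasp; the last joint's range is limited). The gripper opens to 88 mm and grips with 3 to 60 N. Pads are 19 mm wide; open, the fingers measure 130 mm over their backs; the gripper's body (78 mm by 193 mm) begins 47 mm behind the grasp point.
Start: joints at [-46.805, 20.546, 0.682, 0, -70.136, -16.507], TCP at [0.303, -0.603, 0.227] pointing down, gripper open.
Joint ranges: [-176.03, 176.03], [-82.01, 121.73], [-58.28, 71.71], [-173.87, 95.51], [-174.79, -0.11], [-173.66, 173.66]. Speed limits (degrees/s): [136.94, 136.94, 172.46, 180, 180, 180].

## Interface

Orientations are given as [roll, pitch, yaw] about the fixed x, y, z axes, in that order (R = Rz(yaw) Ry(pitch) Rx(roll)).
In Python, from plant import telemetry, viewer, workorder gives the robot as it stands. The module is installed in compiled form; this text tells all that it offers.
- The arm moves only by the tool carry_out, never from a script. Its argument "rows" is a list of rows, each a list of 6 numbers: the shift along the tool's x, y, z in m, then the turn, a rotation vector about the tool's x, y, z in rad. In form: [[tx, ty, tz, ax, ay, az], ...]. A call has 1 to 8 rows; each row is the pose to reach, as a shift and turn from the pose commanded when the call began, along the tool's axes at that moment; what a row does not reach only later rows make up. A row lasts 1/8 s, in which the tool goes at most 62.5 mm and 10.7 degrees, less where a joint would pass 70% of its speed; a pose out of reach is approached as far as the arm can. A call with a gripper value outside its range is refused whole. "grip" is the gripper's target within -1 to 1 (fully open at 1, half-way at 0, shut at -1), set as the call begins (left out, the last holds). The fingers move at their own pace and stop on an object; the grip force is fixed at half the most. Time passes only in rows, so rows that repeat a pose let the fingers close. It gives the time, the measured TCP pose, the force, the opening and the grip force at its end, in the units of the state.
- telemetry.get_obs(): the state, without advancing time (a new reading comes with each control period).
- viewer.snapshot(name): name is "scene" or "top"; returns the picture (384x512x3 uint8, red, green, blue); there is no depth.
- viewer.camera_info(name): a dict with "intrinsics" (3x3 intrinsics, pixels), "k1" (the pictures are not rectified: a ray, as slopes to the right and down, at radius r is drawn at 1 + k1 r^2 times it, then the intrinsics apply), "extrinsics" (4x4, takes a point from camera to world coordinates). Camera axes: x right, y down, z forward; pixel columns grow to the right and rows downward; lengths in m; the calibration is good to about 2 mm. A picture is of the moment at which its call begins. camera_info takes no time and is no camera call.
- workorder.close_job(): hands the job in; it is judged then, once.
The state is a dict: "clock": time; "joint_pos": joint angles; "qvel": joint speeds; "tau": joint torques, N m; "tool_pos": TCP position; "orientation": TCP orientation; "force": force on the tool from outside, world axes, zero at the start; "moment": the same for the moment, N m; "opening": finger opening in m; "gripper_force": force on a finger pad.
Only numpy, scipy, OpenCV 4.12 (cv2) and the standard library are available. Lean on these libraries where they do the work, as an engineer would, in place of code of your own. Each camera call takes 0.05 s, during which the arm holds its last target. There are 200 camera calls.

## Working session

There is one attempt and no reset: what is moved stays moved. The work goes in short steps, Python scripts to look and compute and a tool call to move; the robot and the scene stay as the last step left them, time stands still between calls to the robot, and variables do not carry over. Pictures are saved under pics/ and viewed, at most 10 in all, crops included, and the job is handed in when it is done.

Besides the shell and the picture viewer there is one more tool, called after ">>>" as name(argument=value, ...) on one line, values as JSON. carry_out: Moves the arm, as the interface text tells. Its arguments: {"type":"object","properties":{"rows":{"type":"array"},"grip":{"type":"number"}},"required":["rows"]}

```bash
mkdir -p pics; cat > h.py <<'E'
import numpy as np, cv2
from plant import telemetry, viewer, workorder
def snap(n,f):
    im=viewer.snapshot(n); cv2.imwrite('pics/'+f,im[:,:,::-1]); return im
def ray(n,u,v):
    c=viewer.camera_info(n);K=np.array(c['intrinsics']);T=np.array(c['extrinsics'])
    p=cv2.undistortPoints(np.array([[[u,v]]],float),K,np.array([c['k1'],0,0,0,0.]))[0,0]
    return T[:3,3],T[:3,:3]@np.array([p[0],p[1],1])
def onz(n,u,v,z):
    o,d=ray(n,u,v); return o+d*(z-o[2])/d[2]
def proj(n,P):
    c=viewer.camera_info(n);K=np.array(c['intrinsics']);T=np.linalg.inv(np.array(c['extrinsics']))
    return cv2.projectPoints(np.array(P,float).reshape(-1,1,3),cv2.Rodrigues(T[:3,:3])[0],T[:3,3],K,np.array([c['k1'],0,0,0,0.]))[0][:,0]
E
python3 - <<'E'
from h import *
a=snap('scene','s0.png');b=snap('top','t0.png')
o=telemetry.get_obs();print({k:np.round(o[k],3) for k in('clock','tool_pos','orientation','force','opening')})
for n in('scene','top'):
    c=viewer.camera_info(n);print(n,c['k1'],np.round(c['intrinsics'],1).tolist(),np.round(c['extrinsics'],3).tolist())
E
```

```text
{'clock': np.float64(0.1), 'tool_pos': array([ 0.303, -0.603,  0.226]), 'orientation': array([ 1.79914e+02, -8.00000e-03, -1.53317e+02]), 'force': array([-0.27 ,  0.273,  0.218]), 'opening': np.float64(0.088)}
scene 0.005168640806134525 [[371.2, 0.0, 261.8], [0.0, 371.2, 191.9], [0.0, 0.0, 1.0]] [[0.778, 0.451, -0.438, 0.855], [0.628, -0.554, 0.546, -0.383], [0.004, -0.7, -0.714, 0.52], [0.0, 0.0, 0.0, 1.0]]
top 0.005152262522558755 [[492.5, 0.0, 255.1], [0.0, 492.5, 194.7], [0.0, 0.0, 1.0]] [[-0.025, -0.992, 0.122, 0.471], [-1.0, 0.025, -0.002, 0.008], [-0.001, -0.122, -0.992, 0.708], [0.0, 0.0, 0.0, 1.0]]
```

View pics/s0.png

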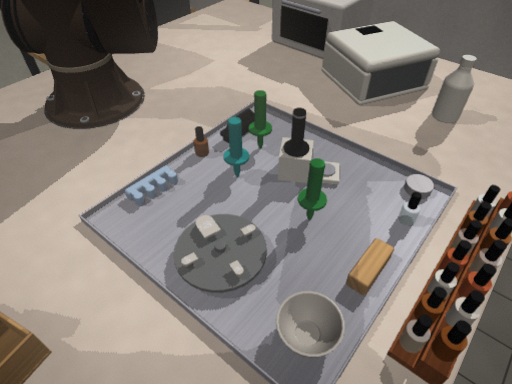

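View pics/t0.png

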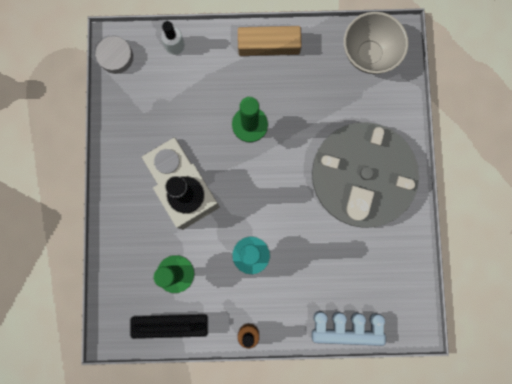

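The scene view shows the black probe in the white dock (handle top about (299,112), steel disc (329,170)) and the turntable, with the large nail at (207,226). In the top view the collar is at (185,194), the steel disc at (167,160) and the large nail at (360,203). The green and turquoise look-alikes stand nearby.

```bash
python3 - <<'E'
from h import *
t=cv2.imread('pics/t0.png');s=cv2.imread('pics/s0.png')
def tri(pt,ps):
    o1,d1=ray('top',*pt);o2,d2=ray('scene',*ps)
    A=np.stack([d1,-d2],1);k=np.linalg.lstsq(A,o2-o1,rcond=None)[0]
    a=o1+d1*k[0];b=o2+d2*k[1];return np.round((a+b)/2,4),round(float(np.linalg.norm(a-b)),4)
for n,p,q in(('handle top',(177,184),(299,112)),('steel',(167,160),(329,170)),('nail',(360,203),(207,226)),('hub',(367,173),(221,246)),('collar',(185,194),(297,148))): print(n,tri(p,q))
def blobs(im,mask,roi,mn=20):
    x0,y0,x1,y1=roi;m=np.zeros_like(mask);m[y0:y1,x0:x1]=mask[y0:y1,x0:x1]
    n,_,st,ce=cv2.connectedComponentsWithStats(m)
    for i in range(1,n):
        if st[i,4]>mn: print(st[i].tolist(),ce[i].round(1))
for nm,im,rt,rd in(('top',t,(300,110,430,235),(135,130,225,235)),('scene',s,(165,205,280,290),(275,100,350,190))):
    g=im.astype(int);w=((g.min(2)>150)).astype(np.uint8);b=(g.max(2)<45).astype(np.uint8)
    print(nm,'white turntable');blobs(im,w,rt)
    print('black');blobs(im,b,rd);print('white dock');blobs(im,w,rd)
c=np.hstack([cv2.resize(t[130:235,135:225],None,fx=4,fy=4,interpolation=2),cv2.resize(s[100:205,265:355],None,fx=4,fy=4,interpolation=2)])
cv2.imwrite('pics/c0.png',c)
E
```

```text
handle top (array([0.5544, 0.096 , 0.1498]), 0.0001)
steel (array([0.6112, 0.1326, 0.0177]), 0.0053)
nail (array([ 0.539 , -0.1353,  0.04  ]), 0.0022)
hub (array([ 0.5815, -0.148 ,  0.0344]), 0.0033)
collar (array([0.5541, 0.0994, 0.0662]), 0.0018)
top white turntable
[318, 110, 108, 40, 1449] [389.2 120. ]
[372, 128, 11, 16, 137] [377.2 135.4]
[300, 139, 12, 46, 221] [302.9 161.5]
[322, 156, 17, 12, 147] [329.9 161.1]
[397, 177, 17, 12, 144] [405.1 182.7]
[347, 187, 26, 33, 617] [359.1 203. ]
[300, 198, 130, 37, 2162] [357.5 223.1]
black
[167, 177, 36, 36, 995] [184.6 193.8]
white dock
[141, 138, 75, 90, 1506] [170.4 179.2]
[174, 228, 45, 7, 249] [198.3 231.5]
scene white turntable
[165, 205, 30, 58, 741] [172.8 225.2]
[193, 205, 58, 32, 704] [216.3 216.7]
[253, 205, 27, 43, 668] [268.9 221.3]
[241, 224, 14, 10, 82] [247.9 228.6]
[182, 253, 15, 11, 102] [188.8 258.4]
[230, 261, 13, 13, 108] [236.5 267.1]
[260, 264, 20, 26, 167] [272.4 278.2]
black
[294, 109, 12, 7, 69] [299.4 111.9]
[284, 117, 25, 40, 574] [296.9 139.3]
white dock
[275, 100, 75, 40, 801] [311.5 115. ]
[275, 137, 15, 28, 92] [280.9 148.3]
[300, 139, 14, 21, 114] [308.8 149.3]
[323, 161, 17, 20, 159] [333.4 171.1]
```

View pics/c0.png

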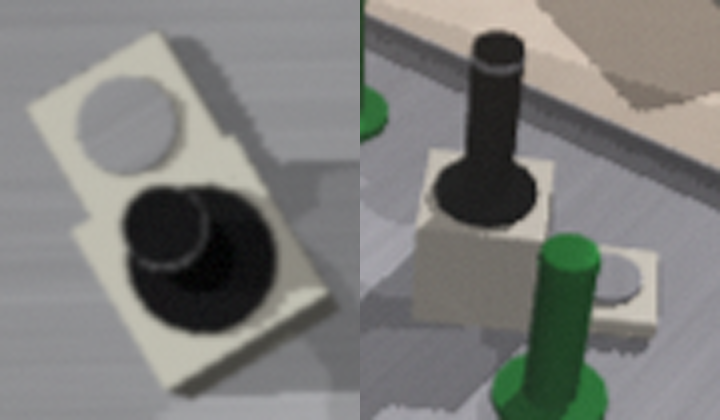

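The enlarged crop gives, in the top view, the steel disc centre at about (166.8,160.8), the handle top at (175.8,187), and the collar at (185.3,194.3).

```bash
cat >> h.py <<'E'
def tri(pt,ps):
    o1,d1=ray('top',*pt);o2,d2=ray('scene',*ps)
    k=np.linalg.lstsq(np.stack([d1,-d2],1),o2-o1,rcond=None)[0]
    a=o1+d1*k[0];b=o2+d2*k[1];return np.round((a+b)/2,4),round(float(np.linalg.norm(a-b)),4)
def totool(P):
    from scipy.spatial.transform import Rotation as R
    o=telemetry.get_obs();return R.from_euler('xyz',o['orientation'],degrees=True).inv().apply(np.array(P)-o['tool_pos'])
E
python3 - <<'E'
from h import *
for p,q in(((329.9,161.1),(247.9,228.6)),((405.1,182.7),(188.8,258.4)),((377.2,135.4),(236.5,267.1))): print('small',tri(p,q))
for u in(0,.004):
    h=onz('top',175.8,187,u+.146);c=onz('top',185.3,194.3,u+.066);s=onz('top',166.8,160.8,u+.016)
    print(u,'handle',h.round(4),'collar',c.round(4),'steel',s.round(4),np.linalg.norm(s[:2]-c[:2]),np.degrees(np.arctan2(*(s-c)[1::-1])))
for z in(.03,.035,.04):
    print(z,'nail',onz('top',359.1,203,z).round(4),'axis',((onz('top',329.9,161.1,z)+onz('top',405.1,182.7,z))/2).round(4))
print('scene: steel',onz('scene',(265+250/1)-185,170,.018).round(3))
for n,p,q in(('gA',(249,105),(316,164)),('gB',(164,276),(260,95)),('tq',(251,255),(235,122))): print(n,tri(p,q))
print(totool([.554,.098,.2]))
E
```

```text
small (array([ 0.5971, -0.0972,  0.042 ]), 0.0002)
small (array([ 0.5645, -0.1986,  0.0418]), 0.0003)
small (array([ 0.6315, -0.1642,  0.0418]), 0.0003)
0 handle [0.5515 0.098  0.146 ] collar [0.553  0.0984 0.066 ] steel [0.6083 0.1315 0.016 ] 0.06443598683788689 30.890796978364953
0.004 handle [0.5509 0.0974 0.15  ] collar [0.5525 0.0978 0.07  ] steel [0.6075 0.1308 0.02  ] 0.06411630313890372 30.905078462058842
0.03 nail [ 0.5393 -0.137   0.03  ] axis [ 0.5827 -0.1508  0.03  ]
0.035 nail [ 0.5388 -0.136   0.035 ] axis [ 0.5818 -0.1496  0.035 ]
0.04 nail [ 0.5383 -0.1349  0.04  ] axis [ 0.581  -0.1485  0.04  ]
scene: steel [0.615 0.136 0.018]
gA (array([0.6485, 0.0108, 0.1381]), 0.0019)
gB (array([0.4504, 0.114 , 0.1359]), 0.0007)
tq (array([0.4727, 0.0144, 0.1365]), 0.0032)
[-0.53896404  0.51331931  0.02640614]
```

>>> carry_out(rows=[[-0.03,0.03,0,0,0,0],[-0.07,0.067,0,0,0,0],[-0.11,0.105,0,0,0,0],[-0.15,0.143,0,0,0,0],[-0.19,0.181,0,0,0,0],[-0.23,0.219,0,0,0,0],[-0.27,0.257,0,0,0,0],[-0.31,0.295,0.01,0,0,0]], grip=1)

```text
clock: 1.1
tool_pos: [0.4483, -0.1986, 0.2171]
orientation: [-180.0, 0.1, -153.3]
force: [0.8, -0.5, 0.2]
opening: 0.088
gripper_force: 0.0
```

>>> carry_out(rows=[[-0.04,0.038,0,0,0,0],[-0.08,0.076,0,0,0,0],[-0.12,0.114,0,0,0,0],[-0.16,0.152,0,0,0,0],[-0.2,0.19,0,0,0,0],[-0.22,0.21,0,0,0,0],[-0.229,0.218,0,0,0,0],[-0.229,0.218,0,0,0,0]])

```text
clock: 2.1
tool_pos: [0.5541, 0.0975, 0.2161]
orientation: [180.0, -0.1, -153.3]
force: [0.3, -0.3, 0.6]
opening: 0.0877
gripper_force: 0.0
```

```bash
python3 - <<'E'
from h import *
o=telemetry.get_obs();print({k:np.round(o[k],4) for k in('clock','tool_pos','orientation','force','opening')})
print(totool([.5523,.0982,.0975]).round(4))
snap('scene','s1.png');snap('top','t1.png')
E
```

```text
{'clock': np.float64(2.1), 'tool_pos': array([0.5541, 0.0975, 0.2161]), 'orientation': array([ 1.799979e+02, -5.420000e-02, -1.532737e+02]), 'force': array([ 0.3493, -0.3442,  0.5692]), 'opening': np.float64(0.0877)}
[0.0012 0.0015 0.1186]
```

View pics/s1.png

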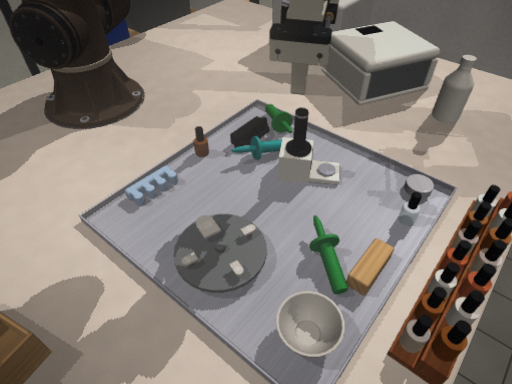

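The scene view shows that the three look-alikes have toppled and now lie on the tray; they were standing free on their tips. The black probe is still upright in the dock, handle top about (301,113), with the gripper straight above it. I'll check whether the probe shifted.

```bash
python3 - <<'E'
from h import *
s0=cv2.imread('pics/s0.png');s1=cv2.imread('pics/s1.png');t1=cv2.imread('pics/t1.png')
c=np.hstack([cv2.resize(s0[95:190,270:350],None,fx=3,fy=3,interpolation=2),cv2.resize(s1[95:190,270:350],None,fx=3,fy=3,interpolation=2),cv2.resize(t1[130:225,120:220],None,fx=3,fy=3,interpolation=2)])
cv2.imwrite('pics/c1.png',c)
print(proj('scene',[[.5523,.0982,.1475],[.5523,.0982,.0675]]).round(1))
E
```

```text
[[298.6 112.2]
 [295.5 147.5]]
```

View pics/c1.png

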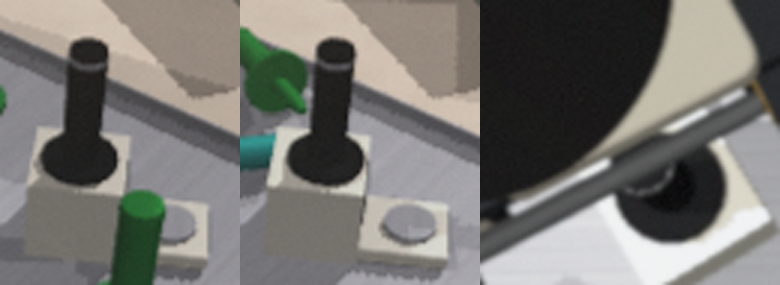

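The probe's collar and handle have moved about 2.4 px to the right in the scene view while the dock has not, so the probe slid about 5 mm within the bore and is still upright. Correcting the grasp point for that.

```bash
python3 - <<'E'
from h import *
d=onz('scene',298.7,148.3,.0675)-onz('scene',296.3,148,.0675)
e=onz('scene',301.7,111.8,.1475)-onz('scene',299.3,111.8,.1475)
P=np.array([.5523,.0982,.0975])+(d+e)/2;P[2]=.0975
print(d,e,P,totool(P).round(4))
E
```

```text
[ 4.11990341e-03  2.17745055e-03 -5.55111512e-17] [0.00331392 0.00270799 0.        ] [0.55601691 0.10064272 0.0975    ] [-0.0038  0.0028  0.119 ]
```

Now descend around the handle, stop, and close the fingers.

>>> carry_out(rows=[[-0.004,0.003,0.02,0,0,0],[-0.004,0.003,0.045,0,0,0],[-0.004,0.003,0.07,0,0,0],[-0.004,0.003,0.09,0,0,0],[-0.004,0.003,0.105,0,0,0],[-0.004,0.003,0.115,0,0,0],[-0.004,0.003,0.118,0,0,0],[-0.004,0.003,0.118,0,0,0]])

```text
clock: 3.2
tool_pos: [0.5568, 0.1018, 0.0989]
orientation: [-180.0, 0.0, -153.3]
force: [-0.2, 0.3, -0.1]
opening: 0.0876
gripper_force: 0.0
```

>>> carry_out(rows=[[0,0,0,0,0,0],[0,0,0,0,0,0],[0,0,0,0,0,0],[0,0,0,0,0,0],[0,0,0,0,0,0],[0,0,0,0,0,0]], grip=-1)

```text
clock: 3.95
tool_pos: [0.5565, 0.1018, 0.0986]
orientation: [-180.0, 0.0, -153.3]
force: [-0.6, 0.1, -0.0]
opening: 0.0332
gripper_force: 0.0
```

>>> carry_out(rows=[[0,0,0,0,0,0],[0,0,0,0,0,0],[0,0,0,0,0,0],[0,0,0,0,0,0]])

```text
clock: 4.45
tool_pos: [0.5565, 0.1018, 0.0985]
orientation: [180.0, -0.0, -153.3]
force: [0.2, 0.9, -0.6]
opening: 0.0236
gripper_force: 30.0
```

>>> carry_out(rows=[[0,0,-0.008,0,0,0],[0,0,-0.02,0,0,0],[0,0,-0.035,0,0,0],[0,0,-0.05,0,0,0],[0,0,-0.065,0,0,0],[0,0,-0.075,0,0,0],[0,0,-0.08,0,0,0],[0,0,-0.08,0,0,0]])

```text
clock: 5.45
tool_pos: [0.5566, 0.1019, 0.1787]
orientation: [180.0, 0.0, -153.3]
force: [0.8, -0.2, -1.1]
opening: 0.0233
gripper_force: 30.0
```

```bash
python3 - <<'E'
from h import *
o=telemetry.get_obs();print({k:np.round(o[k],4) for k in('clock','tool_pos','orientation','force','opening','gripper_force')})
s=snap('scene','s2.png');snap('top','t2.png')
cv2.imwrite('pics/c2.png',cv2.resize(s[40:240,220:400,::-1],None,fx=3,fy=3,interpolation=2))
E
```

```text
{'clock': np.float64(5.45), 'tool_pos': array([0.5566, 0.1019, 0.1787]), 'orientation': array([ 1.799939e+02,  1.490000e-02, -1.533168e+02]), 'force': array([ 0.8268, -0.1615, -1.0746]), 'opening': np.float64(0.0233), 'gripper_force': np.float64(29.9918)}
```

View pics/c2.png

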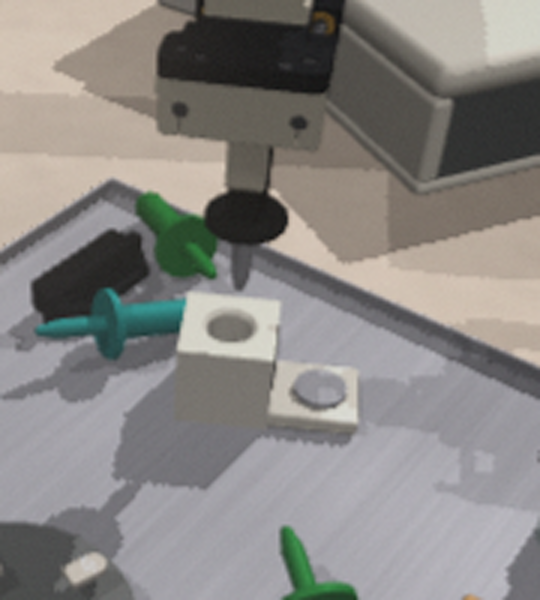

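The probe hangs upright in the gripper, with its tip at about (300,136) in the scene view. The empty bore is at (297,149) and the steel disc at (326.5,169).

```bash
python3 - <<'E'
from h import *
o=telemetry.get_obs();p=o['tool_pos']
print('tip proj',proj('scene',[[p[0],p[1],.092],[p[0],p[1],.088]]).round(1))
B=onz('scene',297.2,148.8,.062);S=onz('scene',326.4,169.2,.018);print(B.round(4),S.round(4),np.linalg.norm((B-S)[:2]))
t=cv2.imread('pics/t2.png');cv2.imwrite('pics/ct2.png',t)
for P in([.608,.1315],[.538,-.1348]): print(totool([*P,p[2]]).round(4))
for P in (B,S): print(totool([P[0],P[1],p[2]]).round(4))
E
```

```text
tip proj [[299.2 137.2]
 [299.  138.9]]
[0.5536 0.1028 0.062 ] [0.6077 0.1334 0.018 ] 0.062201414907423355
[-0.0597  0.0034 -0.0001]
[ 1.225e-01 -2.032e-01  1.000e-04]
[0.0019 0.0021 0.    ]
[-0.0603  0.0052 -0.0001]
```

>>> carry_out(rows=[[-0.02,0.001,0,0,0,0],[-0.045,0.003,0,0,0,0],[-0.06,0.004,0.01,0,0,0],[-0.06,0.004,0.025,0,0,0],[-0.06,0.004,0.045,0,0,0],[-0.06,0.004,0.058,0,0,0],[-0.06,0.004,0.064,0,0,0],[-0.06,0.004,0.066,0,0,0]])

```text
clock: 6.55
tool_pos: [0.6082, 0.1322, 0.1124]
orientation: [-180.0, -0.0, -153.3]
force: [-0.7, 0.1, -0.9]
opening: 0.0232
gripper_force: 30.0
```

>>> carry_out(rows=[[0,0,0.0015,0,0,0],[0,0,0.003,0,0,0],[0,0,0.0045,0,0,0],[0,0,0.006,0,0,0]])

```text
clock: 7.05
tool_pos: [0.6084, 0.1324, 0.1066]
orientation: [180.0, 0.0, -153.3]
force: [-0.3, -0.1, -1.0]
opening: 0.0234
gripper_force: 30.0
```

>>> carry_out(rows=[[0,0,0.001,0,0,0],[0,0,0.0015,0,0,0],[0,0,0.002,0,0,0]])

```text
clock: 7.42
tool_pos: [0.6083, 0.1324, 0.1045]
orientation: [-180.0, -0.0, -153.3]
force: [-0.0, 1.1, -1.3]
opening: 0.0237
gripper_force: 30.0
```

>>> carry_out(rows=[[0,0,0.0005,0,0,0],[0,0,0.001,0,0,0],[0,0,0.0015,0,0,0]])

```text
clock: 7.8
tool_pos: [0.6088, 0.1325, 0.1041]
orientation: [-180.0, 0.1, -153.3]
force: [-1.8, 0.3, 7.7]
opening: 0.0236
gripper_force: 30.0
```

>>> carry_out(rows=[[0,0,0,0,0,0],[0,0,0,0,0,0],[0,0,0,0,0,0],[0,0,0,0,0,0],[0,0,0,0,0,0]])

```text
clock: 8.43
tool_pos: [0.6087, 0.1324, 0.1041]
orientation: [-180.0, 0.1, -153.3]
force: [-1.5, -1.0, 6.0]
opening: 0.0237
gripper_force: 30.0
```

```bash
python3 - <<'E'
from h import *
s=snap('scene','s3.png')
cv2.imwrite('pics/c3.png',np.hstack([cv2.resize(s[80:205,255:355,::-1],None,fx=4,fy=4,interpolation=2),cv2.resize(s[195:320,165:265,::-1],None,fx=4,fy=4,interpolation=2)]))
E
```

```text
(no output)
```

View pics/c3.png

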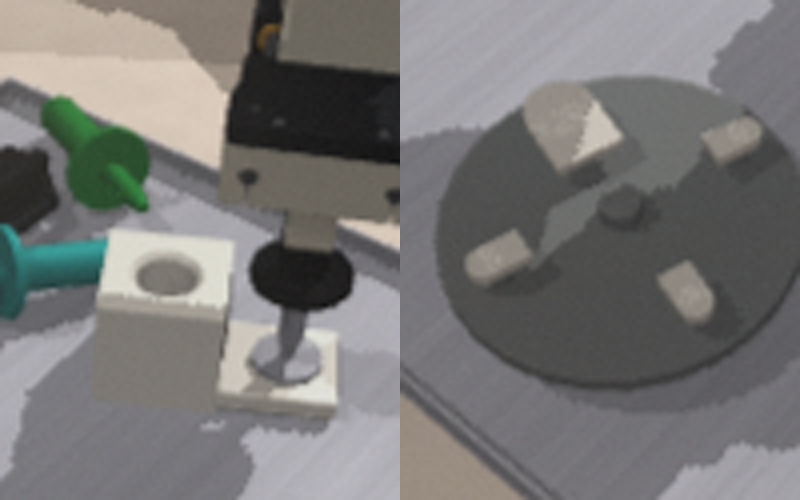

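The tip rests on the middle of the steel disc. The turntable crop shows the large nail centred at about (208,226.5) in the scene view, and it hasn't moved. Lift now and compute the shift to the nail.

>>> carry_out(rows=[[0,0,-0.01,0,0,0],[0,0,-0.03,0,0,0],[0,0,-0.05,0,0,0],[0,0,-0.07,0,0,0],[0,0,-0.08,0,0,0],[0,0,-0.08,0,0,0]])

```text
clock: 9.22
tool_pos: [0.6086, 0.1325, 0.1837]
orientation: [180.0, 0.1, -153.3]
force: [0.3, -0.1, -1.8]
opening: 0.0238
gripper_force: 30.0
```

```bash
python3 - <<'E'
from h import *
N=onz('top',359.1,203,.0418);M=onz('scene',208.3,226.5,.0418);print(N,M)
P=(N+M)/2;P[2]=.0418+.0867;print(P,totool(P).round(4))
E
```

```text
[ 0.53812561 -0.13450244  0.0418    ] [ 0.54342195 -0.13489739  0.0418    ]
[ 0.54077378 -0.13469991  0.1285    ] [ 0.1807 -0.2083  0.0549]
```

>>> carry_out(rows=[[0.012,-0.014,0,0,0,0],[0.037,-0.043,0,0,0,0],[0.067,-0.077,0,0,0,0],[0.097,-0.112,0,0,0,0],[0.127,-0.147,0,0,0,0],[0.157,-0.181,0,0,0,0],[0.174,-0.201,0,0,0,0],[0.18,-0.208,0,0,0,0]])

```text
clock: 10.22
tool_pos: [0.5394, -0.1362, 0.1823]
orientation: [180.0, -0.1, -153.4]
force: [0.2, -0.7, -0.9]
opening: 0.0235
gripper_force: 30.0
```

>>> carry_out(rows=[[0,0,0,0,0,0],[0,0,0.01,0,0,0],[0,0,0.025,0,0,0],[0,0,0.037,0,0,0],[0,0,0.044,0,0,0],[0,0,0.047,0,0,0],[0,0,0.047,0,0,0]])

```text
clock: 11.1
tool_pos: [0.541, -0.1343, 0.136]
orientation: [-180.0, -0.0, -153.3]
force: [0.0, -0.8, -0.4]
opening: 0.0235
gripper_force: 30.0
```

```bash
python3 - <<'E'
from h import *
s=snap('scene','s4.png');t=snap('top','t4.png')
cv2.imwrite('pics/c4.png',np.hstack([cv2.resize(s[155:280,155:255,::-1],None,fx=4,fy=4,interpolation=2),cv2.resize(t[115:240,310:410,::-1],None,fx=4,fy=4,interpolation=2)]))
E
```

```text
(no output)
```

View pics/c4.png

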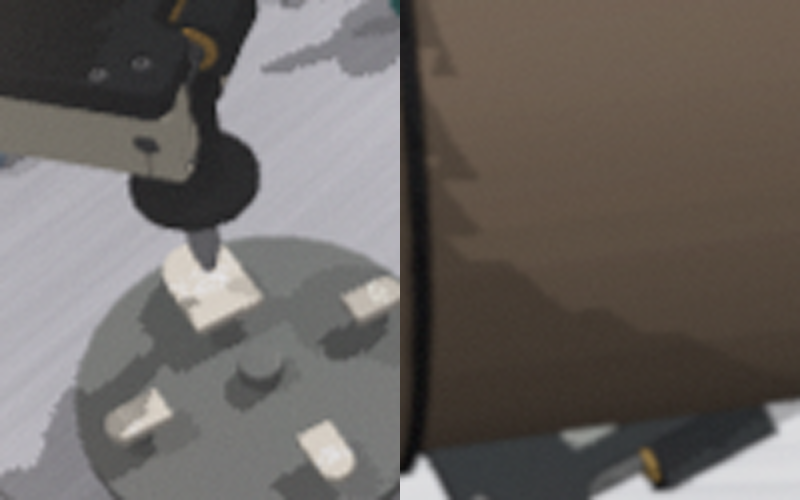

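The tip is just above the large nail, at crop (208,268) with the nail centre at about (212,285). It should land near the middle once lowered.

>>> carry_out(rows=[[0,0,0.002,0,0,0],[0,0,0.004,0,0,0],[0,0,0.0055,0,0,0],[0,0,0.0065,0,0,0]])

```text
clock: 11.7
tool_pos: [0.5409, -0.1343, 0.1294]
orientation: [180.0, -0.0, -153.3]
force: [0.0, 1.2, -0.4]
opening: 0.0235
gripper_force: 30.0
```

>>> carry_out(rows=[[0,0,0.0005,0,0,0],[0,0,0.001,0,0,0],[0,0,0.0015,0,0,0]])

```text
clock: 12.08
tool_pos: [0.541, -0.1343, 0.1281]
orientation: [-180.0, 0.0, -153.3]
force: [-0.1, -0.1, -2.5]
opening: 0.0233
gripper_force: 30.0
```

>>> carry_out(rows=[[0,0,0.0005,0,0,0],[0,0,0.001,0,0,0],[0,0,0.0015,0,0,0]])

```text
clock: 12.45
tool_pos: [0.5409, -0.1343, 0.1265]
orientation: [180.0, 0.0, -153.3]
force: [1.1, -0.2, -1.2]
opening: 0.0234
gripper_force: 30.0
```

>>> carry_out(rows=[[0,0,0.0005,0,0,0],[0,0,0.001,0,0,0],[0,0,0.001,0,0,0]])

```text
clock: 12.82
tool_pos: [0.5409, -0.1343, 0.1255]
orientation: [180.0, -0.0, -153.3]
force: [0.7, 0.1, -0.8]
opening: 0.0235
gripper_force: 30.0
```

>>> carry_out(rows=[[0,0,0.0005,0,0,0],[0,0,0.001,0,0,0],[0,0,0.0015,0,0,0]])

```text
clock: 13.2
tool_pos: [0.5413, -0.1344, 0.125]
orientation: [-180.0, 0.0, -153.3]
force: [-2.0, 0.8, 8.7]
opening: 0.0236
gripper_force: 30.0
```

>>> carry_out(rows=[[0,0,0.0005,0,0,0],[0,0,0.001,0,0,0],[0,0,0.001,0,0,0]])

```text
clock: 13.58
tool_pos: [0.5416, -0.1344, 0.1248]
orientation: [-179.9, 0.1, -153.3]
force: [-4.2, 2.0, 12.9]
opening: 0.0234
gripper_force: 30.0
```

Contact on the nail at about 13 N. Hold, then lift.

>>> carry_out(rows=[[0,0,0,0,0,0],[0,0,0,0,0,0],[0,0,0,0,0,0],[0,0,0,0,0,0]])

```text
clock: 14.08
tool_pos: [0.5415, -0.1345, 0.1248]
orientation: [-179.9, 0.1, -153.3]
force: [-3.5, 2.0, 13.3]
opening: 0.0237
gripper_force: 30.0
```

>>> carry_out(rows=[[0,0,-0.01,0,0,0],[0,0,-0.025,0,0,0],[0,0,-0.045,0,0,0],[0,0,-0.06,0,0,0],[0,0,-0.065,0,0,0],[0,0,-0.065,0,0,0]])

```text
clock: 14.82
tool_pos: [0.5409, -0.1343, 0.1882]
orientation: [180.0, 0.0, -153.3]
force: [-0.2, -0.0, -1.5]
opening: 0.0233
gripper_force: 30.0
```

```bash
python3 - <<'E'
from h import *
B1=onz('scene',297.2,148.8,.062);B2=onz('scene',297.1,148.7,.062)
for P in([.5523,.0982],[.5536,.1028],[.553,.1005]): print(totool([*P,.19]).round(4))
E
```

```text
[-0.1145  0.2026 -0.0018]
[-0.1178  0.2061 -0.0018]
[-0.1162  0.2044 -0.0018]
```

>>> carry_out(rows=[[-0.009,0.016,0,0,0,0],[-0.026,0.046,0,0,0,0],[-0.046,0.081,0,0,0,0],[-0.066,0.116,0,0,0,0],[-0.086,0.151,0,0,0,0],[-0.104,0.184,0,0,0,0],[-0.114,0.2,0,0,0,0],[-0.116,0.2045,0,0,0,0]])

```text
clock: 15.82
tool_pos: [0.5524, 0.1017, 0.1875]
orientation: [180.0, -0.1, -153.2]
force: [0.5, 0.1, -1.4]
opening: 0.0233
gripper_force: 30.0
```

>>> carry_out(rows=[[0,0,0,0,0,0],[0,0,0.01,0,0,0],[0,0,0.02,0,0,0],[0,0,0.025,0,0,0],[0,0,0.025,0,0,0]])

```text
clock: 16.45
tool_pos: [0.5525, 0.1001, 0.1624]
orientation: [-180.0, -0.1, -153.3]
force: [0.4, -0.3, -0.8]
opening: 0.0233
gripper_force: 30.0
```

```bash
python3 - <<'E'
from h import *
s=snap('scene','s5.png')
cv2.imwrite('pics/c5.png',cv2.resize(s[80:200,250:350,::-1],None,fx=5,fy=5,interpolation=2))
E
```

```text
(no output)
```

View pics/c5.png

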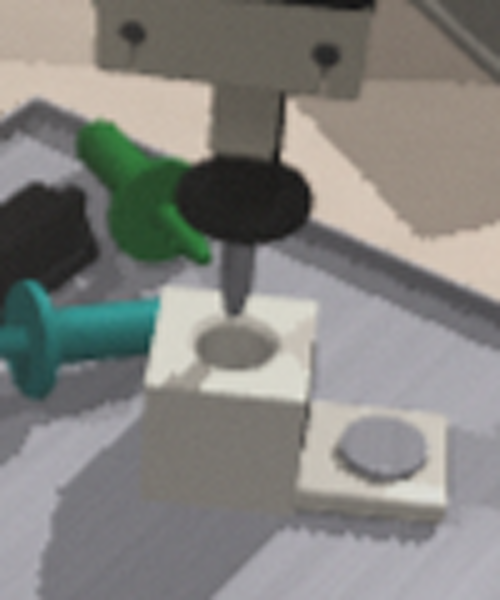

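The tip is at crop (235,312) and the bore centre at (237,343), so it will drop straight into the bore. Lower it.

>>> carry_out(rows=[[0,0,0.008,0,0,0],[0,0,0.018,0,0,0],[0,0,0.028,0,0,0],[0,0,0.038,0,0,0],[0,0,0.048,0,0,0],[0,0,0.056,0,0,0],[0,0,0.06,0,0,0],[0,0,0.061,0,0,0]])

```text
clock: 17.5
tool_pos: [0.5527, 0.1005, 0.1019]
orientation: [-180.0, -0.0, -153.3]
force: [-0.6, -0.5, -0.0]
opening: 0.0233
gripper_force: 30.0
```

>>> carry_out(rows=[[0,0,0.001,0,0,0],[0,0,0.002,0,0,0],[0,0,0.002,0,0,0]])

```text
clock: 17.88
tool_pos: [0.5528, 0.1005, 0.1002]
orientation: [180.0, 0.0, -153.3]
force: [-0.6, 0.0, -1.7]
opening: 0.0235
gripper_force: 30.0
```

>>> carry_out(rows=[[0,0,0.0005,0,0,0],[0,0,0.001,0,0,0],[0,0,0.0015,0,0,0]])

```text
clock: 18.25
tool_pos: [0.5527, 0.1005, 0.0985]
orientation: [180.0, 0.0, -153.3]
force: [0.3, 0.3, -0.9]
opening: 0.0235
gripper_force: 30.0
```

>>> carry_out(rows=[[0,0,0.0003,0,0,0],[0,0,0.0006,0,0,0],[0,0,0.0006,0,0,0]])

```text
clock: 18.62
tool_pos: [0.5528, 0.1005, 0.0984]
orientation: [-180.0, 0.0, -153.3]
force: [-3.5, 0.1, 5.8]
opening: 0.0236
gripper_force: 30.0
```

Collar seated. Release, let the fingers open, then rise.

>>> carry_out(rows=[[0,0,0,0,0,0],[0,0,0,0,0,0],[0,0,0,0,0,0],[0,0,0,0,0,0],[0,0,0,0,0,0],[0,0,0,0,0,0]], grip=1)

```text
clock: 19.38
tool_pos: [0.5527, 0.1005, 0.098]
orientation: [-180.0, -0.0, -153.3]
force: [-0.4, 1.1, 0.4]
opening: 0.0781
gripper_force: 0.0
```

>>> carry_out(rows=[[0,0,0,0,0,0],[0,0,-0.01,0,0,0],[0,0,-0.03,0,0,0],[0,0,-0.055,0,0,0],[0,0,-0.08,0,0,0],[0,0,-0.105,0,0,0],[0,0,-0.12,0,0,0],[0,0,-0.12,0,0,0]])

```text
clock: 20.38
tool_pos: [0.5532, 0.1007, 0.2192]
orientation: [180.0, 0.1, -153.3]
force: [-0.2, -0.2, -0.2]
opening: 0.0875
gripper_force: 0.0
```

```bash
python3 - <<'E'
from h import *
s=snap('scene','s6.png')
cv2.imwrite('pics/c6.png',cv2.resize(s[80:200,250:350,::-1],None,fx=5,fy=5,interpolation=2))
E
```

```text
(no output)
```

View pics/c6.png

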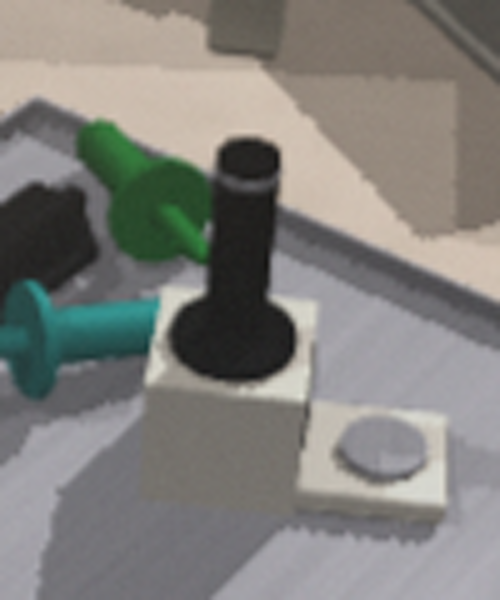

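The probe stands upright in the dock with its collar flat on the block (collar at crop (234,338)), and the gripper is clear above it.

```bash
python3 -c "
from plant import workorder
print(workorder.close_job())"
```

```text
the job is handed in; nothing more can be done
None
```

The probe touched the bare steel disc and then the large nail, each held for over half a second, and is back upright in its dock and released. The job was handed in at about 20 s; no verdict came back. The three look-alikes toppled on the tray early in the run.

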